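Seat the photometer cuvette behind its push-latch cover

ROBOT

A 6-joint arm with a two-finger parallel gripper is mounted at the origin on the work surface. World frame = base frame: x ahead of the robot, y to its left, z up, the work surface at z = 0. Lengths are in m, angles in rad, forces in N, time in s.
With the tool pointing down it reaches from about 0.35 to 0.725 m from the base axis. Payload 6 kg.
Tool frame: the origin (TCP) lies at the very end of the fingers, on their centre line; the grasp point (between the pads) lies arm.grasp_offset behind it (arm.grasp_offset is the distance from the TCP to the grasp point, in m); z points along the fingers, y is the line along which they close (so a half turn about z gives the same grasp; the last joint's range is limited). The gripper opens to 85 mm and grips with 20 to 120 N. Pads are 22 mm wide; open, the fingers measure 114 mm over their backs; the gripper's body (76 mm by 85 mm) begins 54 mm behind the grasp point. The pads swing forward as they close: fully open they stand 13 mm farther back than shut.
Start: joints at [1.463, 0.04, 0.085, 0, -1.615, -0.334], TCP at [0.257, 0.542, 0.231] pointing down, gripper open.
Joint ranges: [-2.56, 2.56], [-1.29, 2.01], [-1.08, 1.49], [-3.29, 1.98], [-2.81, -0.18], [-2.99, 2.99]. Speed limits (rad/s): [2.57, 2.57, 3.01, 3.14, 3.14, 3.14].

INTERFACE

Orientations are given as a rotation vector (axis times angle).
In Python, from workcell import arm gives the robot as it stands.
- The arm moves only by the shell command python3 -m jog 'ROWS' [FORCE]. ROWS is JSON, one flat list of numbers, 5 for each row, row after row: the shift along the tool's x, y, z in m, then the turn about the tool's z in rad, then the opening, from 0 (shut) to 1 (fully open). A call has 1 to 10 rows; each row is the pose to reach, as a shift and turn from the pose commanded when the call began, along the tool's axes at that moment; what a row does not reach only later rows make up. A row lasts 1/12 s, in which the tool goes at most 41.7 mm and 7.16 degrees, less where a joint would pass 70% of its speed; a pose out of reach is approached as far as the arm can. A call with a gripper value outside its range is refused whole. The fingers move at their own pace and stop on an object; FORCE is the grip in N (left out, the last holds). Time passes only in rows, so rows that repeat a pose let the fingers close. It gives the time, the measured TCP pose, the force, the opening and the grip force at its end, in the units of the state.
- arm.read_state(): the state, without advancing time (a new reading comes with each control period).
- arm.grab_frame(name): name is "side" or "top" or "wrist"; returns a dict with "image" (400x640x3 uint8, red, green, blue), "depth" (400x640 float32, m along the optical axis (not along the pixel's ray), 0 where there is no reading), "vfov" (degrees; the focal length in pixels is half the picture's height over the tangent of half this angle, whatever the lens; pixels are square), "cx", "cy" (the principal point, pixels), "world_to_cam" (4x4, takes a point from world to camera coordinates). Camera axes: x right, y up, looking along -z (the intrinsics and any distortion apply to the point x, -y, -z); pixel columns grow to the right and rows downward; lengths in m; the calibration is good to about 2 mm. A picture is of the moment at which its call begins.
- arm.finish_job(): hands the job in; it is judged then, once.
The state is a dict: "time": time; "qpos": joint angles; "dq": joint speeds; "joint_efforts": joint torques, N m; "ee_pos": TCP position; "tcp_rot": TCP orientation; "contact_force": force on the tool from outside, world axes, zero at the start; "ft_torque": the same for the moment, N m; "opening": finger opening in m; "finger_force": force on a finger pad.
Only numpy, scipy, OpenCV 4.12 (cv2) and the standard library are available. Lean on these libraries where they do the work, as an engineer would, in place of code of your own. Each camera call takes 0.05 s, during which the arm holds its last target. There are 200 camera calls.

TASK

The photometer's orange-capped cuvette is standing proud under the blue cover. Press the front edge of the cover in and let go so that it pops fully open, push the cuvette down with a fingertip until it is fully home, then push the cover down and press it in until it latches shut again. Push only: grasp and lift nothing, and leave the glassware and boxes around it where they stand.

Things in the scene. Friction and masses are not known exactly. Their poses are not given: they have to be found in the camera images.
- photometer: white bench photometer, fixed, 250 (x) by 240 mm (y), top at z = 110. Origin on the table; x points from its front to its rear, y left. Housing x -120..130, y -130..110. Under the blue cover: open chamber x -55..72, y -12..92, floor z = 75, and a ledge at z = 90 under the cover's front (x -77..-55). Elsewhere the top is flat.
- cover (a joint): angle (rad) of the blue cover, a slab 145 (x) by 100 (y) by 8 mm, hinged at its rear, flush when shut. 0 = latched (rests within 0.02), 1.5 = open, upright; negative = pushed below flush, stop at -0.065. Damped, spring-opened push-push latch: push to -0.055 or deeper and let go; shut, it swings open in 4 s, following the finger; from open it latches near 0. Press unhurriedly (25 mm/s); if it rises again, press again.
- cover_hinge (a point): point on the cover's hinge axis, in the middle of its width, at photometer (70, 40, 106) mm, mid-thickness of the cover; the axis is the photometer's y.
- cover_press (a point): place to press: grey patch on the cover's outer face, 128 mm from the hinge, at photometer (-58, 40, 110) mm when shut; moves with the cover (x to the hinge, z out of the outer face). Pushing here 7 to 9 mm down (2 N, more at the stop) trips the latch; swinging the open cover down takes 1 to 2 N. When it is open this face looks to the photometer's rear, away from the robot.
- cuvette (a joint): how far (m) the cuvette in the chamber is pushed down: starts 0 to 0.003, 0.010 = fully home on its stop; negative = pulled up. Stays where it is left, moves under about 3 N.
- cuvette_top (a point): centre of the top of the cuvette's orange cap, 16 mm square, at photometer (-30, 40) mm; its height is 98 mm minus the joint value (88 mm when home). Free space about its centre in the chamber: 25 mm to the front, 50 mm to the sides, 100 mm to the rear.
- tube_rack: clear plastic rack, 70 x 200 x 57 mm, full of glass test tubes 91 mm high; origin under its centre. Bystander, loose.
- reagent_bottle: amber jar with a black cap, 60 mm across, 115 mm high; origin under its centre. Bystander, loose.
- beaker: clear glass beaker, 60 mm across, 75 mm high; origin under its centre. Bystander, loose.
- pipette_bulb: orange rubber pipette bulb standing on its base, 50 mm across, 82 mm high; origin under its centre. Bystander, loose.
- sample_jar: clear jar with a white cap, 48 mm across, 60 mm high; origin under its centre. Bystander, loose.
- cuvette_box: clear box with a blue top, 47 x 62 x 36 mm, standing loose on top of the photometer beside the cover; origin under its centre. Bystander.

How it is judged:
By the outcome, as a careful person would: the job done as asked, in the order asked, and still so for the second after the job is handed in, with the robot touching nothing.
It also fails if it takes over 58 s, if anything falls off the work surface, if the arm or the gripper's body presses on something with over 40 N, if the wrist force passes 120 N, or if a joint passes its speed limit or range.

## Working session

There is one attempt and no reset: what is moved stays moved. The work goes in short steps, Python scripts to look and compute and a shell command to move; the robot and the scene stay as the last step left them, time stands still between calls to the robot, and variables do not carry over. Pictures are saved under pics/ and viewed, at most 10 in all, crops included, and the job is handed in when it is done.

```bash
mkdir -p pics; ls
python3 - <<'E'
from workcell import arm
import cv2,numpy as np
s=arm.read_state();print({k:np.round(v,3).tolist() for k,v in s.items()}, arm.grasp_offset)
for n in ("side","top"):
    f=arm.grab_frame(n);cv2.imwrite(f"pics/{n}0.png",f["image"][:,:,::-1])
    np.savez(f"{n}0.npz",**f)
    print(n,f["vfov"],f["cx"],f["cy"],np.round(f["world_to_cam"],3).tolist(),f.keys())
E
```

```text
pics
{'time': 0.0, 'qpos': [1.463, 0.041, 0.084, -0.0, -1.616, -0.334], 'dq': [-0.0, 0.0, -0.001, -0.001, -0.0, -0.0], 'joint_efforts': [-0.001, -36.821, 34.741, 6.932, -0.006, 0.0], 'ee_pos': [0.256, 0.542, 0.23], 'tcp_rot': [3.064, -0.688, -0.0], 'contact_force': [-0.393, 1.445, -1.328], 'ft_torque': [-0.053, -0.002, 0.036], 'finger_force': 0.0, 'opening': 0.086} 0.0187
side 56.514290166218245 324.2829137969522 202.14048755955432 [[0.97, -0.244, -0.017, -0.568], [0.162, 0.592, 0.789, -0.175], [-0.183, -0.768, 0.614, -0.963], [0.0, 0.0, 0.0, 1.0]] dict_keys(['image', 'depth', 'vfov', 'cx', 'cy', 'world_to_cam'])
top 47.91246411331442 314.56265081440085 194.15056525711182 [[0.044, -0.999, 0.005, -0.005], [0.976, 0.044, 0.212, -0.614], [-0.212, -0.004, 0.977, -1.181], [0.0, 0.0, 0.0, 1.0]] dict_keys(['image', 'depth', 'vfov', 'cx', 'cy', 'world_to_cam'])
```

View pics/top0.png

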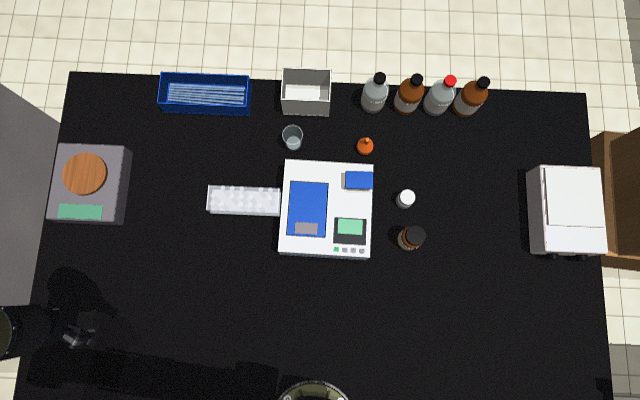

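View pics/side0.png

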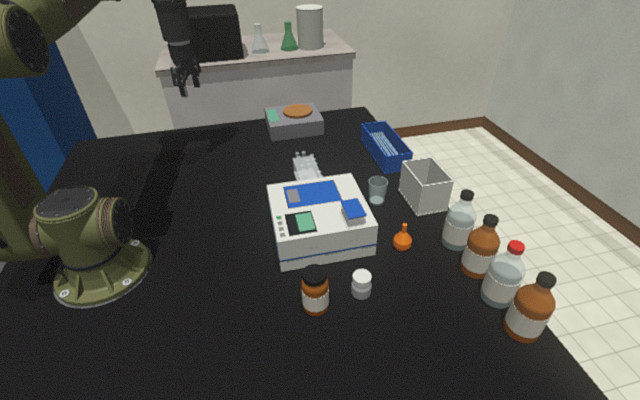

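The top view shows the photometer's blue cover at about (308,209) with its grey patch at (306,228). The rack is on its left at (244,200), the box at (359,180) and the cuvette still hidden. The side view shows the same, with the cover at (313,194) and the patch at (293,197).

```bash
cat > h.py <<'E'
import numpy as np,cv2
def ray(f,u,v):
    fl=200/np.tan(np.radians(float(f["vfov"]))/2)
    d=np.array([(u-f["cx"])/fl,-(v-f["cy"])/fl,-1.0]);M=f["world_to_cam"]
    R,t=M[:3,:3],M[:3,3];return -R.T@t,R.T@d
def onz(f,u,v,z):
    o,d=ray(f,u,v);return o+d*(z-o[2])/d[2]
def meet(f,p,g,q):
    o,d=ray(f,*p);a,b=ray(g,*q);s=np.linalg.lstsq(np.c_[d,-b],a-o,rcond=None)[0]
    x,y=o+s[0]*d,a+s[1]*b;return (x+y)/2,np.linalg.norm(x-y)
def blob(m,win):
    u0,u1,v0,v1=win;k=np.zeros(m.shape,np.uint8);k[v0:v1,u0:u1]=m[v0:v1,u0:u1]
    c=max(cv2.findContours(k,cv2.RETR_EXTERNAL,cv2.CHAIN_APPROX_NONE)[0],key=cv2.contourArea)
    return c,cv2.minAreaRect(c)
E
python3 - <<'E'
import numpy as np,cv2
from h import *
F={n:dict(np.load(n+"0.npz")) for n in("top","side")}
P={}
for n,w,pw in(("top",(283,332,175,245),(290,325,220,238)),("side",(275,342,178,210),(284,302,186,207))):
    f=F[n];im=f["image"].astype(int);r,g,b=im[...,0],im[...,1],im[...,2]
    blue=(b>r+60)&(b>90); c,rect=blob(blue,w)
    grey=(abs(r-b)<35)&(r>70)&(r<165)
    c2,r2=blob(grey,pw)
    P[n]=r2[0]
    bx=cv2.boxPoints(rect);print(n,"cover",np.round(bx).tolist(),"patch",np.round(r2,1) if 0 else r2)
    q=np.array([onz(f,*p,.11)[:2] for p in bx]);print(np.round(q,3).tolist(),"sides",np.round(np.linalg.norm(q-np.roll(q,1,0),axis=1),3),"centre",q.mean(0))
    print("patch@z.11",onz(f,*r2[0],.11))
    u,v=map(int,r2[0]);print("depth z", (lambda o,d:o+d*f["depth"][v,u])(*ray(f,u,v)))
    white=(im.min(2)>170)
    if n=="top":
        c3,r3=blob(white,(270,385,150,262));b3=cv2.boxPoints(r3);print("housing",np.round([onz(f,*p,.11)[:2] for p in b3],3).tolist())
print(meet(F["top"],P["top"],F["side"],P["side"]))
E
```

```text
top cover [[286.0, 234.0], [290.0, 181.0], [328.0, 183.0], [324.0, 237.0]] patch ((305.0, 228.0), (10.0, 20.0), 90.0)
[[0.493, 0.091], [0.639, 0.09], [0.637, -0.012], [0.492, -0.008]] sides [0.099 0.145 0.102 0.145] centre [0.56508426 0.04008504]
patch@z.11 [0.51240141 0.04285611 0.11      ]
depth z [0.51247207 0.04286759 0.10949113]
housing [[0.448, 0.111], [0.699, 0.111], [0.695, -0.137], [0.444, -0.127]]
side cover [[284.0, 187.0], [338.0, 179.0], [341.0, 202.0], [287.0, 210.0]] patch ((292.9999694824219, 195.5), (12.586502075195312, 11.17228889465332), 81.8698959350586)
[[0.492, 0.089], [0.651, 0.084], [0.629, -0.022], [0.483, -0.016]] sides [0.105 0.159 0.109 0.146] centre [0.56368731 0.03371013]
patch@z.11 [0.50976263 0.04024109 0.11      ]
depth z [0.50754453 0.04342988 0.10985253]
(array([0.51137625, 0.04292777, 0.1081379 ]), np.float64(0.002543954344282224))
```

```bash
cat >> h.py <<'E'
def togo(arm,target,yaw=0.0):
    from scipy.spatial.transform import Rotation as Ro
    s=arm.read_state();R=Ro.from_rotvec(s["tcp_rot"]).as_matrix()
    cur=np.arctan2(R[1,0],R[0,0]);print("t",s["time"],"pos",np.round(s["ee_pos"],4),"F",np.round(s["contact_force"],1),"shift",np.round(R.T@(np.array(target)-s["ee_pos"]),4),"turn",round(cur-yaw,4))
E
python3 -m jog '[0.31,0.24,0,-0.44,0, 0.31,0.24,0,-0.44,0, 0.31,0.24,0,-0.44,0, 0.31,0.24,0,-0.44,0, 0.31,0.24,0,-0.44,0, 0.31,0.24,0,-0.44,0, 0.31,0.24,0,-0.44,0, 0.31,0.24,0,-0.44,0, 0.31,0.24,0,-0.44,0, 0.31,0.24,0,-0.44,0]' 40
python3 - <<'E'
from h import *;from workcell import arm
togo(arm,(.512,.041,.13),-0.006)
E
```

```text
time: 0.93
ee_pos: [0.4352, 0.1893, 0.2315]
tcp_rot: [3.141, -0.007, 0.001]
contact_force: [0.8, 1.4, -0.4]
opening: 0.0
finger_force: 0.0
t 0.9333 pos [0.4352 0.1893 0.2315] F [ 0.8  1.4 -0.4] shift [0.0774 0.1479 0.1016] turn 0.0017
```

```bash
python3 -m jog '[0.077,0.148,0.05,0,0, 0.077,0.148,0.05,0,0, 0.077,0.148,0.05,0,0, 0.077,0.148,0.05,0,0, 0.077,0.148,0.05,0,0, 0.077,0.148,0.1,0,0, 0.077,0.148,0.106,0,0, 0.077,0.148,0.106,0,0, 0.077,0.148,0.106,0,0]'
python3 - <<'E'
from h import *;from workcell import arm
togo(arm,(.512,.041,.112),-0.006)
f=arm.grab_frame("wrist");cv2.imwrite("pics/w1.png",f["image"][:,:,::-1])
E
```

```text
time: 1.68
ee_pos: [0.5106, 0.0445, 0.1251]
tcp_rot: [3.14, -0.003, -0.002]
contact_force: [-0.4, 0.9, 1.6]
opening: 0.0005
finger_force: 0.0
t 1.6833 pos [0.5106 0.0445 0.1251] F [-0.4  0.9  1.6] shift [0.0015 0.0034 0.0131] turn 0.0043
```

View pics/w1.png

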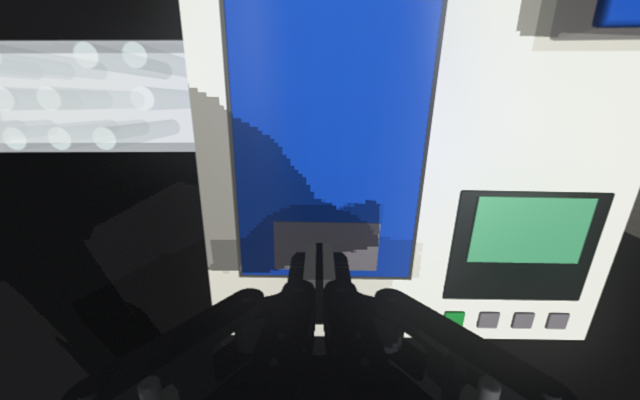

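The wrist view shows the shut fingertips at (320,245), over the grey patch spanning (275..380, 222..270). I'll press now.

```bash
python3 -m jog '[0.001,0.003,0.005,0,0, 0.001,0.003,0.009,0,0, 0.001,0.003,0.012,0,0, 0.001,0.003,0.014,0,0, 0.001,0.003,0.016,0,0, 0.001,0.003,0.018,0,0, 0.001,0.003,0.02,0,0, 0.001,0.003,0.0215,0,0, 0.001,0.003,0.0225,0,0, 0.001,0.003,0.0225,0,0]'
```

```text
time: 2.57
ee_pos: [0.512, 0.0418, 0.1027]
tcp_rot: [3.142, -0.003, 0.0]
contact_force: [0.4, 0.2, 1.2]
opening: 0.0001
finger_force: 0.4
```

```bash
python3 -m jog '[0,0,0.001,0,0, 0,0,0.0015,0,0, 0,0,0.0015,0,0]'
```

```text
time: 2.82
ee_pos: [0.512, 0.0417, 0.1024]
tcp_rot: [3.141, -0.003, 0.001]
contact_force: [-3.3, -0.3, 4.9]
opening: 0.0001
finger_force: 3.0
```

```bash
python3 -m jog '[0,0,-0.003,0,0, 0,0,-0.006,0,0, -0.005,0,-0.015,0,0, -0.02,0,-0.03,0,0, -0.04,0,-0.05,0,0, -0.06,0,-0.07,0,0, -0.08,0,-0.1,0,0, -0.08,0,-0.12,0,0, -0.08,0,-0.14,0,0, -0.08,0,-0.16,0,0]' 
for i in 1 2 3 ; do python3 -m jog '[0,0,0,0,0, 0,0,0,0,0, 0,0,0,0,0, 0,0,0,0,0, 0,0,0,0,0, 0,0,0,0,0, 0,0,0,0,0, 0,0,0,0,0, 0,0,0,0,0, 0,0,0,0,0]' ; done | tail -6
python3 - <<'E'
from h import *;from workcell import arm
togo(arm,(.538,.041,.13),-0.006)
I=[]
for n in("top","side","wrist"):
    f=arm.grab_frame(n);np.savez(n+"1.npz",**f);im=f["image"][:,:,::-1]
    I.append(im)
cv2.imwrite("pics/c1.png",np.hstack([I[1][150:290,230:390],I[0][140:280,250:410],cv2.resize(I[2],(224,140))]).repeat(1,0))
E
```

```text
time: 3.65
ee_pos: [0.4312, 0.0417, 0.2633]
tcp_rot: [-3.141, 0.002, -0.002]
contact_force: [0.9, -0.4, -0.2]
opening: 0.0001
finger_force: 0.0
time: 6.15
ee_pos: [0.4319, 0.0419, 0.2613]
tcp_rot: [3.142, -0.003, -0.0]
contact_force: [-0.1, 0.0, 0.5]
opening: -0.0002
finger_force: 0.0
t 6.15 pos [0.4319 0.0419 0.2613] F [-0.1  0.   0.5] shift [0.1061 0.0007 0.1313] turn 0.0042
```

View pics/c1.png

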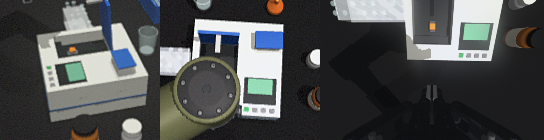

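The cover stands open. The orange cap shows in the side view at about (302,200) and at the top of the wrist view.

Run:
```python
from h import *
P={};F={}
for n,w in(("side",(275,342,180,225)),("wrist",(240,400,20,140))):
    f=F[n]=dict(np.load(n+"1.npz"));im=f["image"].astype(int);r,g,b=im[...,0],im[...,1],im[...,2]
    c,rc=blob((r>140)&(r>b+70)&(g<r-40),w);P[n]=rc[0];print(n,rc,cv2.boundingRect(c))
    u,v=map(int,rc[0]);print("plane",onz(f,*rc[0],.096),"depth",(lambda o,d:o+d*f["depth"][v,u])(*ray(f,u,v)))
print(meet(F["side"],P["side"],F["wrist"],P["wrist"]))
f=F["wrist"];cv2.imwrite("pics/wc.png",f["image"][:200,200:440,::-1].repeat(2,0).repeat(2,1))
```

```text
side ((302.0, 199.0), (4.0, 6.0), 90.0) (299, 197, 7, 5)
plane [0.53337473 0.03636922 0.096     ] depth [0.53378726 0.03894942 0.09401485]
wrist ((321.0, 75.5), (17.0, 16.0), 90.0) (313, 67, 17, 18)
plane [0.53619316 0.03966461 0.096     ] depth [0.53672989 0.03965646 0.09482461]
(array([0.53516471, 0.03976765, 0.0933904 ]), np.float64(0.0024742500138512525))
```

View pics/wc.png

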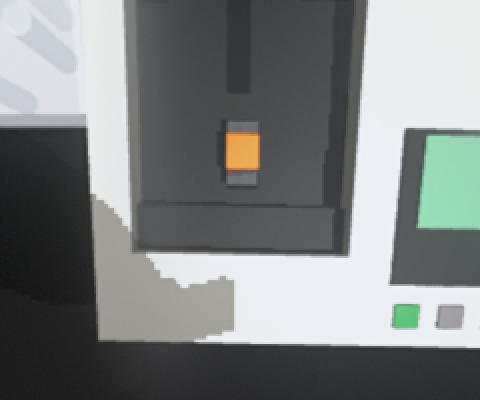

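The crop shows the orange cap centred at (242,152), which is full-frame (321,76), with the chamber clear around it. It measures (0.537, 0.040, ~0.095), matching the expected place.

```bash
python3 -m jog '[0.1055,0.002,0.03,0,0, 0.1055,0.002,0.03,0,0, 0.1055,0.002,0.06,0,0, 0.1055,0.002,0.1,0,0, 0.1055,0.002,0.135,0,0, 0.1055,0.002,0.15,0,0, 0.1055,0.002,0.156,0,0, 0.1055,0.002,0.156,0,0]'
python3 -m jog '[0,0,0.003,0,0, 0,0,0.005,0,0, 0,0,0.007,0,0, 0,0,0.009,0,0, 0,0,0.011,0,0, 0,0,0.0125,0,0, 0,0,0.014,0,0, 0,0,0.0155,0,0, 0,0,0.0165,0,0, 0,0,0.0165,0,0]'
```

```text
time: 6.97
ee_pos: [0.5367, 0.0394, 0.1039]
tcp_rot: [3.14, -0.003, -0.004]
contact_force: [0.4, 0.8, 0.4]
opening: -0.0003
finger_force: 0.0
time: 7.8
ee_pos: [0.5376, 0.0398, 0.0888]
tcp_rot: [-3.141, 0.003, -0.001]
contact_force: [1.6, 1.0, 1.0]
opening: -0.0003
finger_force: 0.7
```

```bash
python3 -m jog '[0,0,0.001,0,0, 0,0,0.0015,0,0, 0,0,0.0015,0,0]'; python3 -m jog '[0,0,0.001,0,0, 0,0,0.0015,0,0, 0,0,0.0015,0,0]'
```

```text
time: 8.05
ee_pos: [0.5376, 0.0398, 0.0881]
tcp_rot: [-3.142, 0.002, -0.001]
contact_force: [-1.1, 1.8, 4.6]
opening: -0.0005
finger_force: 2.7
time: 8.3
ee_pos: [0.5377, 0.0398, 0.088]
tcp_rot: [3.141, -0.002, 0.002]
contact_force: [-4.8, 1.9, 11.4]
opening: 0.0001
finger_force: 6.0
```

The cuvette is on its stop: the force rises with no travel. I'll lift and check the cover angle and the cap.

```bash
python3 -m jog '[0,0,-0.01,0,0, 0,0,-0.04,0,0, 0,0,-0.08,0,0, 0,0,-0.12,0,0, 0,0,-0.16,0,0, 0,0,-0.2,0,0, 0,0,-0.21,0,0, 0,0,-0.21,0,0]'
python3 - <<'E'
from h import *;from workcell import arm
togo(arm,(.67,.041,.29),-0.006)
f=arm.grab_frame("side");w=arm.grab_frame("wrist")
im=f["image"].astype(int);r,g,b=im[...,0],im[...,1],im[...,2]
c,rc=blob((b>r+50)&(b>80),(300,352,120,200))
print(c[:,0].min(0),c[:,0].max(0),cv2.boxPoints(rc).round().tolist())
a=f["image"][120:240,260:380,::-1];cv2.imwrite("pics/c2.png",np.hstack([cv2.resize(a,(400,400),interpolation=0),w["image"][:,120:520,::-1]]))
D=f["depth"]
for q in cv2.approxPolyDP(c,2,True)[:,0]:
    o,d=ray(f,*q);print(q,np.round(o+d*D[q[1],q[0]],3))
m=(w["image"][...,0]>150)&(w["image"][...,0].astype(int)>w["image"][...,2].astype(int)+70)
try:
    c,rc=blob(m,(250,400,0,300));u,v=map(int,rc[0]);o,d=ray(w,u,v);print("cap",rc,o+d*w["depth"][v,u])
except Exception as e:print(e)
E
```

```text
time: 8.97
ee_pos: [0.5382, 0.0395, 0.3004]
tcp_rot: [-3.14, 0.004, -0.01]
contact_force: [-0.3, 0.1, 0.1]
opening: 0.0
finger_force: 0.0
t 8.9667 pos [0.5382 0.0395 0.3004] F [-0.3  0.1  0.1] shift [ 0.1317 -0.0018  0.0112] turn 0.0037
[328 136] [341 199] [[327.0, 136.0], [335.0, 135.0], [348.0, 198.0], [340.0, 199.0]]
[329 136] [ 0.744  0.55  -0.001]
[329 142] [0.621 0.072 0.241]
[337 156] [ 0.62  -0.012  0.247]
[341 199] [ 0.631 -0.012  0.112]
[339 153] [ 0.748  0.415 -0.005]
cap ((319.0, 173.5), (13.0, 12.0), 90.0) [0.53745317 0.03978519 0.08845917]
```

View pics/c2.png

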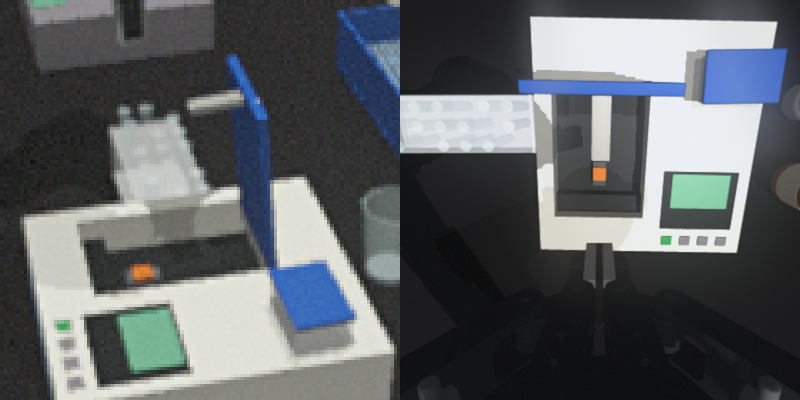

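The cap is now at z 0.088, so it's home, and the cover is upright. A pale bar sticks forward from the cover near the top, at (324,151) in the side view, and I'll measure it before going on.

Run:
```python
from h import *;from workcell import arm
w=arm.grab_frame("wrist");f=arm.grab_frame("side")
for n,F,pts in(("w",w,[(320,98),(320,110),(320,120),(320,130),(320,140),(320,150),(320,158),(313,130),(327,130),(300,130)]),("s",f,[(317,152),(320,151),(324,150),(328,150),(331,149)])):
    for u,v in pts:
        o,d=ray(F,u,v);print(n,u,v,np.round(o+d*F["depth"][v,u],3),F["image"][v,u])
```

```text
w 320 98 [0.62  0.039 0.245] [225 223 221]
w 320 110 [0.613 0.039 0.243] [223 222 218]
w 320 120 [0.607 0.039 0.244] [220 219 215]
w 320 130 [0.6   0.039 0.242] [219 217 212]
w 320 140 [0.594 0.039 0.243] [215 212 208]
w 320 150 [0.587 0.039 0.241] [211 209 203]
w 320 158 [0.582 0.039 0.241] [208 206 200]
w 313 130 [0.6   0.043 0.241] [213 210 206]
w 327 130 [0.6   0.035 0.242] [217 214 210]
w 300 130 [0.586 0.062 0.075] [61 62 65]
s 317 152 [0.579 0.032 0.24 ] [164 163 158]
s 320 151 [0.588 0.034 0.241] [174 173 168]
s 324 150 [0.598 0.035 0.242] [177 175 171]
s 328 150 [0.609 0.034 0.241] [152 152 146]
s 331 149 [0.617 0.036 0.241] [177 176 167]
```

The bar is a latch post about 40 mm long on the cover's inner face. Its arc clears the cuvette by about 3 cm. Next I go over the top and down behind the cover.

```bash
python3 -m jog '[0.04,0,-0.005,0,0, 0.08,0,-0.005,0,0, 0.12,0,0,0,0, 0.135,0,0,0,0, 0.135,0,0.01,0,0, 0.135,0,0.04,0,0, 0.135,0,0.065,0,0, 0.135,0,0.072,0,0, 0.135,0,0.072,0,0]'
python3 - <<'E'
from h import *;from workcell import arm
togo(arm,(.644,.040,.228),-0.006)
f=arm.grab_frame("side")
a=f["image"][100:240,240:400,::-1];cv2.imwrite("pics/c3.png",cv2.resize(a,(480,420)))
E
```

```text
time: 9.92
ee_pos: [0.6707, 0.0392, 0.2201]
tcp_rot: [3.14, -0.003, -0.01]
contact_force: [0.1, 0.6, -0.0]
opening: -0.0
finger_force: 0.0
t 9.9167 pos [0.6707 0.0392 0.2201] F [ 0.1  0.6 -0. ] shift [-0.0267 -0.0007 -0.0077] turn 0.0043
```

View pics/c3.png

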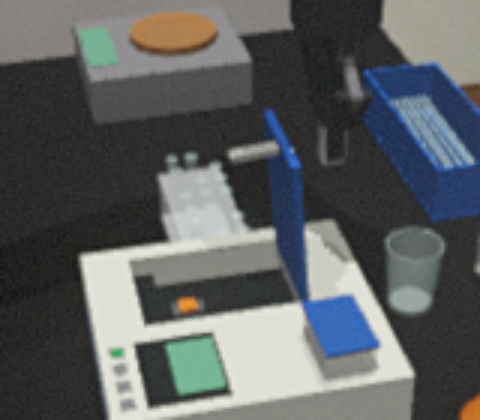

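The finger is behind the upright cover at (332,150) in the crop, with the cover edge at (285,135) and nothing else near. I'll swing it down.

```bash
python3 -m jog '[-0.015,0,-0.003,0,0, -0.027,0,-0.005,0,0, -0.033,0,-0.005,0,0, -0.039,0,-0.005,0,0, -0.045,0,-0.004,0,0, -0.051,0,-0.003,0,0, -0.057,0,-0.001,0,0, -0.063,0,0.001,0,0, -0.069,0,0.003,0,0, -0.075,0,0.006,0,0]'
```

```text
time: 10.8
ee_pos: [0.5968, 0.0396, 0.2176]
tcp_rot: [3.141, -0.003, -0.0]
contact_force: [1.2, 0.3, 2.1]
opening: 0.0
finger_force: 0.7
```

```bash
python3 -m jog '[-0.006,0,0.004,0,0, -0.011,0,0.0075,0,0, -0.016,0,0.011,0,0, -0.021,0,0.0135,0,0, -0.026,0,0.0175,0,0, -0.031,0,0.0215,0,0, -0.035,0,0.0255,0,0, -0.039,0,0.029,0,0, -0.043,0,0.034,0,0, -0.047,0,0.039,0,0]'
```

```text
time: 11.63
ee_pos: [0.55, 0.0396, 0.1785]
tcp_rot: [3.141, -0.003, 0.0]
contact_force: [1.3, 1.4, 1.8]
opening: 0.0002
finger_force: 0.8
```

```bash
python3 -m jog '[-0.004,0,0.005,0,0, -0.008,0,0.01,0,0, -0.011,0,0.0155,0,0, -0.015,0,0.021,0,0, -0.018,0,0.0265,0,0, -0.021,0,0.032,0,0, -0.023,0,0.037,0,0, -0.025,0,0.042,0,0, -0.027,0,0.047,0,0, -0.028,0,0.051,0,0]'
```

```text
time: 12.47
ee_pos: [0.522, 0.0397, 0.1272]
tcp_rot: [3.141, -0.003, -0.001]
contact_force: [1.5, 0.0, 0.4]
opening: 0.0002
finger_force: 0.6
```

```bash
python3 -m jog '[-0.001,0,0.0025,0,0, -0.002,0,0.005,0,0, -0.003,0,0.0075,0,0, -0.004,0,0.01,0,0, -0.004,0,0.012,0,0, -0.004,0,0.014,0,0, -0.004,0,0.016,0,0, -0.004,0,0.018,0,0, -0.004,0,0.02,0,0, -0.004,0,0.022,0,0]'
python3 -m jog '[0,0,0,0,0, 0,0,0,0,0]'
```

```text
time: 13.3
ee_pos: [0.5183, 0.0397, 0.1056]
tcp_rot: [3.142, -0.003, -0.0]
contact_force: [-1.1, 0.6, 1.4]
opening: 0.0003
finger_force: 0.7
time: 13.47
ee_pos: [0.5183, 0.0397, 0.1056]
tcp_rot: [3.141, -0.003, -0.0]
contact_force: [-0.5, -0.0, 1.3]
opening: 0.0
finger_force: 0.5
```

```bash
python3 -m jog '[0,0,-0.003,0,0, 0,0,-0.006,0,0, 0,0,-0.01,0,0, -0.01,0,-0.03,0,0, -0.03,0,-0.06,0,0, -0.06,0,-0.09,0,0, -0.08,0,-0.12,0,0, -0.09,0,-0.14,0,0, -0.09,0,-0.14,0,0, -0.09,0,-0.14,0,0]'
python3 -m jog '[0,0,0,0,0, 0,0,0,0,0, 0,0,0,0,0, 0,0,0,0,0, 0,0,0,0,0, 0,0,0,0,0]' | head -1
python3 - <<'E'
from h import *;from workcell import arm
f=arm.grab_frame("side");w=arm.grab_frame("wrist")
a=f["image"][120:300,240:420,::-1];cv2.imwrite("pics/c4.png",np.hstack([cv2.resize(a,(400,400)),w["image"][:,120:520,::-1]]))
for u,v in((293,196),(305,193),(320,190),(335,187),(333,199)):
    o,d=ray(f,u,v);print(np.round(o+d*f["depth"][v,u],4),f["image"][v,u])
E
```

```text
time: 14.3
ee_pos: [0.4285, 0.0403, 0.2478]
tcp_rot: [-3.139, 0.002, -0.006]
contact_force: [0.6, -0.9, -0.4]
opening: 0.0001
finger_force: 0.0
time: 14.8
[0.5092 0.0366 0.111 ] [144 143 144]
[0.5447 0.0474 0.1066] [ 58 109 187]
[0.5879 0.0485 0.1077] [ 60 108 187]
[0.6312 0.0479 0.1102] [ 59 101 176]
[ 6.124e-01 -2.000e-04  1.069e-01] [ 56 106 188]
```

View pics/c4.png

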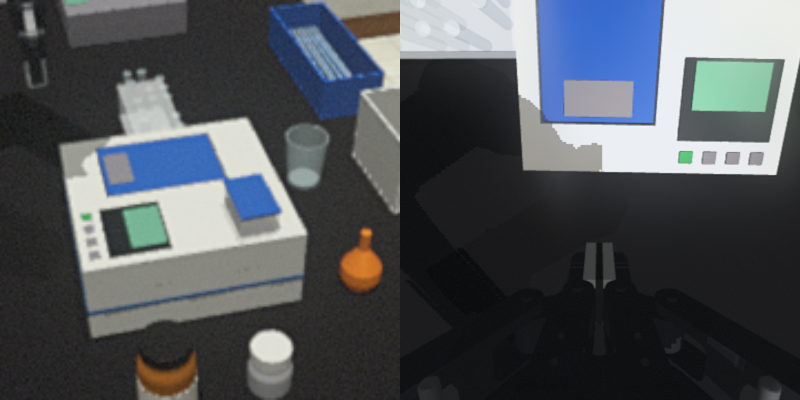

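The cover is flush again, with the patch at z≈0.110 and about 1.2 s since release. The bystanders haven't moved. I'll check once more that it stays shut before handing in.

```bash
python3 -m jog '[0,0,0,0,0, 0,0,0,0,0, 0,0,0,0,0, 0,0,0,0,0, 0,0,0,0,0, 0,0,0,0,0, 0,0,0,0,0, 0,0,0,0,0, 0,0,0,0,0, 0,0,0,0,0]' | head -1
python3 - <<'E'
from h import *;from workcell import arm
f=arm.grab_frame("side")
z=[(lambda o,d:(o+d*f["depth"][v,u])[2])(*ray(f,u,v)) for u in range(290,297) for v in range(193,199)]
print("patch z",np.median(z))
if abs(np.median(z)-.11)<.0025: print(arm.finish_job())
E
```

```text
time: 15.73
patch z 0.11022115935593124
the job is handed in; nothing more can be done
None
```

The job is handed in at about 15.8 s: the cover popped open, the cuvette was pushed fully home (cap top at z = 88 mm), and the cover is latched flush again; no bystander was seen to move.

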